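# Put the blender's long battery on charge

## Task

Take the shaker out of the charger's entry and stand it upright on the table clear of the charger, then slide the long flanged battery pack, nose first, along the charger's rail until it clicks fully home against the stop. Only once it is home, swing the little two-sided tag half a turn to its other stop, so that its ring mark faces away from you and its bar mark towards you. Do not tip the shaker over and leave the square battery pack, the cup, the tin and the spoon where they are.

Things in the scene. Friction and masses are not known exactly. Their poses are not given: they have to be found in the camera images.
- dock: Grey battery charger, fixed to the table. Origin: at table level under the rail's centre line, at the rail's mouth; +x runs along the rail into the charger, roughly away from the robot; z up. Floor plate 4 mm thick, 112 mm wide, x = -100 to +150 mm: the pack slides on it. Housing x = 92 to 150 mm, 104 mm wide, 71 mm tall.
- dock_entry (a point): Middle of the charger's open entry, on its floor, at charger x = -50 mm. The entry runs from x = -100 to 0, flat, open on top, between two low ribs (tops 10 mm above the table) that converge from about 96 mm apart to 76 mm apart at the mouth.
- dock_seat (a point): Where the pack's origin lies when home: on the floor, charger x = 47 mm (pack's tail then 2 mm inside the mouth). Rail x = 0 to 92 mm: each side has a groove for the flange (10 mm high, 74 mm across both) under a fence; fences 54 mm apart, tops 46 mm above the table. The pack enters only from the mouth; fingers do not fit beside it there, so push its tail.
- dock_stop (a point): End stop on the floor, charger x = 92 mm, met by the pack's nose. A sprung vertical roller, 14 mm across, in each fence at x = 73.5 mm stands 5 mm into the passage: the nose forces both aside (a push of up to about 15 N in the last 20 mm), then they drop into the notches behind the nose, draw the pack the last few mm to the stop and hold it.
- pack: Long black battery pack, loose, 90 mm long, 0.35 to 0.6 kg, starting left or right of the charger (square pack opposite). Origin under its centre; +x to the nose, z up. Base flange 70 mm wide, 8 mm thick, 90 mm long. On it a body 50 mm wide, 8 to 48 mm high, x = -45 to +17 mm: grasp it there, above the flange. Three ribs on its top mark the tail half.
- pack_nose (a point): Middle of the nose's lower edge, 45 mm ahead of the pack's origin. The nose (x = 25 to 45 mm) is 50 mm wide with corners rounded to 10 mm; between it and the body each side has a notch (x = 17 to 30 mm, core 30 mm wide).
- shaker: Metal seasoning shaker standing in the charger's entry: 44 mm across up to 64 mm high, its cap 47 mm across up to 76 mm, domed to 83 mm, 0.16 kg. Origin at the centre of its underside, z up. It may be stood anywhere free on the table.
- tag_stand: Fixed stand of the tag, left of the charger: steel foot 84 mm across and 10 mm high, thin post to 82 mm high. Origin at the foot's centre at table level, z up along the pivot's axis; +x roughly away from the robot.
- tag (a joint): Two-sided tag on the stand: upright white plate, 100 wide, 60 high, 8 mm thick, lower edge 85 mm above the table, pivoted about the vertical through its middle. At 0 it lies along the stand's y, ring mark towards the robot (-x), bar mark away; turns counter-clockwise from above to a stop at 3.14 rad. Starts at 0 to 0.5; stays where left (0.03 N m friction). Push an edge or pinch it from above.
- square_pack: Bystander: short square battery pack of another tool, 56 x 56 mm, 58 mm high with a round 34 mm neck to 68 mm. Origin under its centre. No flange. Leave it.
- cup: Bystander: open steel cup, 68 mm across, 60 mm high, close to the right of the charger. Origin at its underside's centre.
- tin: Bystander: flat tin, 64 mm across, 42 mm high. Origin at its underside's centre.
- spoon: Bystander: serving spoon lying on the table, 200 mm long along its x, wooden handle 20 mm thick, origin near its middle.
There are look-alikes about, which are no part of the job. Leave any orange or turquoise look-alike of the shaker alone.

How it is judged:
On the way, in this order (a step that is already met when the one before it is completed fails the run):
1. the shaker stands upright on the table clear of the charger ((y of shaker in the frame of dock above 0.08 m or y of shaker in the frame of dock below -0.08 m or x of shaker in the frame of dock below -0.125 m or x of shaker in the frame of dock above 0.175 m) and height (world z) of shaker below 0.008 m and angle between shaker's own z axis and vertical below 0.1 rad and linear speed of shaker below 0.03 m/s), for 0.2 s.
2. the long pack is home in the rail, held by the rollers, and at rest (x of pack_nose in the frame of dock between 0.088 and 0.096 m and y of pack in the frame of dock between -0.005 and 0.005 m and z of pack in the frame of dock below 0.01 m and angle between the x axis of pack and the x axis of dock, either way round below 0.07 rad and angle between pack's own z axis and vertical below 0.07 rad and linear speed of pack below 0.02 m/s), for 0.3 s.
3. the tag is turned half a turn, to its other stop (value of joint tag above 2.9 rad), for 0.2 s.
At the end, for the whole second after the job is handed in: The shaker stands upright on the table, wholly off the charger; the long pack lies in the rail nose first, straight, its nose within 4 mm of the end stop, at rest; the tag is at rest within 0.24 rad of its half-turn stop, ring away from the robot (all of step 1 and all of step 2 and value of joint tag above 2.9 rad and velocity of joint tag between -0.1 and 0.1 rad/s); the robot touches nothing.
It fails at once if a bystander (square pack, cup, tin or spoon) is moved more than 30 mm (distance of any of square_pack, cup, tin, spoon from where it was at the start of the episode above 0.03 m).
It fails at once if the shaker is tipped over (angle between shaker's own z axis and vertical above 0.7 rad).
It fails at once if the cup is tipped over (angle between cup's own z axis and vertical above 0.5 rad).
It also fails if it takes over 72 s, if anything falls off the work surface, if the arm or the gripper's body presses on something with over 40 N, if the wrist force passes 120 N, or if a joint passes its speed limit or range.

## Robot

A 6-joint arm with a two-finger parallel gripper is mounted at the origin on the work surface. World frame = base frame: x ahead of the robot, y to its left, z up, the work surface at z = 0. Lengths are in m, angles in rad, forces in N, time in s.
With the tool pointing down it reaches from about 0.3 to 0.825 m from the base axis. Payload 5.4 kg.
Tool frame: the origin (TCP) lies midway between the tips of the shut fingers; the grasp point (between the pads) lies 19 mm behind it; z points along the fingers, y is the direction in which the jaws open and shut (so a half turn about z gives the same grasp; the last joint's range is limited). The gripper opens to 92 mm and grips with 3 to 60 N. Pads are 20 mm wide; open, the fingers measure 128 mm over their backs; the gripper's body (75 mm by 189 mm) begins 69 mm behind the grasp point.
Start: joints at [-1.314, 0.158, 1.597, -0, 1.386, -0.21], TCP at [0.259, -0.513, 0.215] pointing down, gripper open.
Joint ranges: [-2.91, 2.91], [-0.94, 2.29], [0.18, 2.7], [-1.29, 4.43], [0.17, 2.64], [-3, 3]. Speed limits (rad/s): [2.57, 2.57, 3.14, 3.14, 3.14, 3.14].

## Interface

Orientations are given as a 3x3 rotation matrix whose columns are the frame's x, y, z axes.
In Python, from station import telemetry, eyes, arm gives the robot as it stands.
- The arm moves only by the shell command python3 -m jog 'ROWS' [OPENING]. ROWS is JSON, a list of rows, each an object of numbers: "tx", "ty", "tz": the shift along the tool's x, y, z in mm; "roll": the turn about the tool's z in degrees. A call has 1 to 10 rows; each row is the pose to reach, as a shift and turn from the pose measured when the call began, along the tool's axes at that moment; what a row does not reach only later rows make up. A row lasts 1/8 s, in which the tool goes at most 62.5 mm and 10.7 degrees, less where a joint would pass 70% of its speed; a pose out of reach is approached as far as the arm can. A call with a gripper value outside its range is refused whole. OPENING is the finger opening in mm, from 0 to 91.9, set as the call begins (- or left out, the last holds). The fingers move at their own pace and stop on an object; the grip force is fixed at half the most. Time passes only in rows, so rows that repeat a pose let the fingers close. It gives the time, the measured TCP pose, the force and the opening at its end, in the units of the state.
- telemetry.get_obs(): the state, without advancing time (a new reading comes with each control period).
- eyes.camera(name): name is "side" or "top" or "wrist"; returns a dict with "img" (400x640x3 uint8, red, green, blue), "z_map" (400x640 float32, m along the optical axis (not along the pixel's ray), 0 where there is no reading), "fx", "fy", "cx", "cy" (pixels), "distortion" ([k1, k2, p1, p2, k3] as OpenCV has them; the pictures are not rectified), "R" (3x3) and "t" (3): a world point X has camera coordinates R X + t. Camera axes: x right, y down, z forward; pixel columns grow to the right and rows downward; lengths in m; the calibration is good to about 2 mm. A picture is of the moment at which its call begins.
- arm.hand_in(): hands the job in, once; it reports no verdict.
The state is a dict: "t": time; "joints": joint angles; "qd": joint speeds; "effort": joint torques, N m; "tool_pos": TCP position; "tool_rot": TCP orientation; "ft_force": force on the tool from outside, world axes, zero at the start; "torque": the same for the moment, N m; "finger_gap": opening from 0.0 (shut) to 1.0 (fully open).
Only numpy, scipy, OpenCV 4.12 (cv2) and the standard library are available. Lean on these libraries where they do the work, as an engineer would, in place of code of your own. Each camera call takes 0.05 s, during which the arm holds its last target. There are 200 camera calls.

## Working session

There is one attempt and no reset: what is moved stays moved. The work goes in short steps, Python scripts to look and compute and a shell command to move; the robot and the scene stay as the last step left them, time stands still between calls to the robot, and variables do not carry over. Pictures are saved under pics/ and viewed, about 8 in all and at most 12, crops included, and the job is handed in when it is done.

```bash
ls; mkdir -p pics; cat > h.py <<'E'
import numpy as np,cv2
from station import telemetry,eyes
def cam(n):
    c=eyes.camera(n); c['K']=np.array([[c['fx'],0,c['cx']],[0,c['fy'],c['cy']],[0,0,1.]])
    c['d']=np.array(c['distortion'],float); c['R']=np.array(c['R']);c['t']=np.array(c['t']); return c
def save(c,f,box=None,s=1):
    im=c['img'][:,:,::-1]
    if box: im=im[box[1]:box[3],box[0]:box[2]]
    cv2.imwrite('pics/'+f,cv2.resize(im,None,fx=s,fy=s,interpolation=cv2.INTER_CUBIC))
def rays(c,uv):
    p=cv2.undistortPoints(np.array(uv,float).reshape(-1,1,2),c['K'],c['d']).reshape(-1,2)
    return np.c_[p,np.ones(len(p))]
def plane(c,uv,z):
    r=rays(c,uv)@c['R']; o=-c['R'].T@c['t']
    return o+r*((z-o[2])/r[:,2])[:,None]
def cloud(c):
    v,u=np.mgrid[0:400,0:640]; r=rays(c,np.c_[u.ravel(),v.ravel()])
    P=(r*c['z_map'].reshape(-1,1)-c['t'])@c['R']; P[c['z_map'].ravel()==0]=np.nan
    return P.reshape(400,640,3)
E
python3 - <<'E'
from h import *
for n in('top','side'):
    c=cam(n); save(c,n+'0.png'); print(n,-c['R'].T@c['t'],c['fx'])
o=telemetry.get_obs();print(o)
E
```

```text
pics
top [0.38408615 0.00566875 1.08396938] 421.2351441743784
side [-0.03982248  0.8853995   0.75579167] 422.206317945395
{'t': 0.1, 'joints': array([-1.31408502e+00,  1.58961655e-01,  1.59808301e+00, -1.10043744e-05,
        1.38621226e+00, -2.10059013e-01]), 'qd': array([ 0.00039929, -0.0010292 , -0.0037737 ,  0.00301068,  0.00057317,
       -0.00107654]), 'effort': array([ 6.61875019e-04, -3.86508608e+01, -3.22957993e+01,  7.03335623e-02,
        3.39287810e-02, -5.57891030e-05]), 'tool_pos': array([ 0.2586063 , -0.51293734,  0.21374274]), 'tool_rot': array([[ 8.93025474e-01,  4.50005907e-01, -4.33024410e-04],
       [ 4.50005989e-01, -8.93024091e-01,  1.60699186e-03],
       [ 3.36454599e-04, -1.62994824e-03, -9.99998615e-01]]), 'ft_force': array([0.76139114, 0.07546561, 0.13002448]), 'torque': array([-0.02317201, -0.03462534,  0.00496333]), 'finger_gap': 0.9984510877354533}
```

View pics/top0.png

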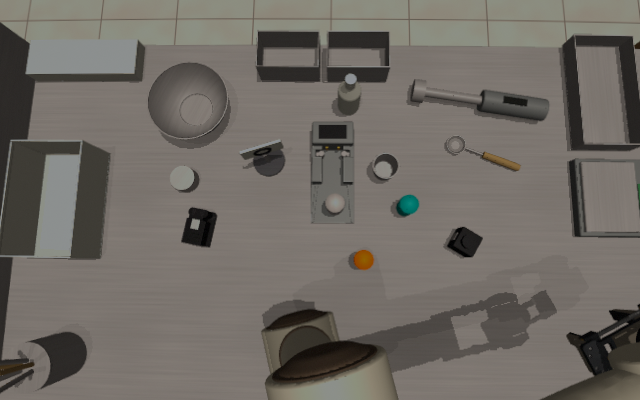

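View pics/side0.png

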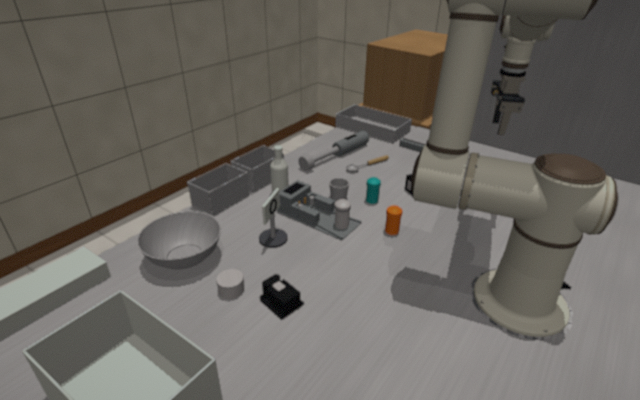

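Top view: shaker at (334,203) in the charger's entry; look-alikes are the orange one (363,260) and the turquoise one (408,205). Pack candidates are the black flanged block (200,227) and the square one (464,242). I choose the silver shaker and the flanged block. The tag is at (262,150), tin (182,178), cup (385,166), spoon (490,155). Next I measure from depth and check a crop.

```bash
python3 - <<'E'
from h import *
c=cam('top'); P=cloud(c); Z=P[...,2]
a=cv2.resize(c['img'][190:260,170:230,::-1],None,fx=6,fy=6,interpolation=cv2.INTER_CUBIC)
b=cv2.resize(c['img'][115:230,300:365,::-1],None,fx=420/115,fy=420/115,interpolation=cv2.INTER_CUBIC)
cv2.imwrite('pics/crop1.png',np.hstack([a,b[:420]]))
np.set_printoptions(precision=4,suppress=True)
def reg(n,x0,y0,x1,y1,lo,hi):
    m=np.zeros(Z.shape,bool); m[y0:y1,x0:x1]=1; m&=(Z>lo)&(Z<hi)
    q=P[m]; 
    if len(q)<5: print(n,'few',len(q));return
    r=cv2.minAreaRect((q[:,:2]*1000).astype(np.float32)); print(n,len(q),'med',np.median(q,0),'rect',r, 'zmax',q[:,2].max())
reg('shaker',318,185,352,220,.06,.1)
reg('packall',175,200,225,255,.004,.1)
reg('packflange',175,200,225,255,.003,.02)
reg('packtop',175,200,225,255,.035,.07)
reg('packnose',175,200,225,255,.02,.04)
reg('housing',305,115,360,150,.06,.09)
reg('fences',305,145,360,190,.035,.055)
reg('floor',305,175,360,230,.002,.015)
reg('tag',235,130,290,165,.09,.16)
reg('tin',165,160,200,195,.03,.06)
reg('cup',368,150,402,185,.05,.07)
reg('square',440,220,490,262,.045,.08)
reg('orange',350,245,380,275,.05,.1)
reg('foot',245,145,290,180,.006,.016)
E
```

```text
shaker 308 med [0.5183 0.0043 0.0846] rect ((518.7803344726562, 4.247522354125977), (45.46184158325195, 43.57713317871094), 0.3035294711589813) zmax 0.09196832044159091
packall 1060 med [0.4601 0.3415 0.0466] rect ((463.5703125, 353.62847900390625), (139.4456787109375, 127.82713317871094), 1.2773759365081787) zmax 0.05479490348446381
packflange 334 med [0.4675 0.3259 0.0065] rect ((463.7474365234375, 354.0662536621094), (142.634033203125, 128.7379913330078), 2.5458438396453857) zmax 0.018722838370960337
packtop 745 med [0.4599 0.3502 0.0477] rect ((462.3206481933594, 351.8405456542969), (51.43030548095703, 90.38104248046875), 80.19144439697266) zmax 0.05479490348446381
packnose 85 med [0.4549 0.3296 0.0299] rect ((458.3699951171875, 332.447998046875), (11.865168571472168, 88.99625396728516), 79.81377410888672) zmax 0.03981655658943707
housing 940 med [0.6964 0.011  0.0704] rect ((698.1956176757812, 12.14703369140625), (56.88796615600586, 103.08760833740234), 0.8443034291267395) zmax 0.07695031915544029
fences 787 med [0.6272 0.0056 0.0453] rect ((625.7079467773438, 11.435867309570312
[... 570 characters left out ...]
4653491899285888
cup 168 med [ 0.6238 -0.1221  0.0587] rect ((617.657958984375, -120.7269287109375), (62.998687744140625, 64.54192352294922), 89.68295288085938) zmax 0.06435558266617249
square 577 med [ 0.43   -0.3143  0.0587] rect ((430.953857421875, -316.9196472167969), (58.472496032714844, 56.683982849121094), 59.23982620239258) zmax 0.07237753135264552
orange 324 med [ 0.3848 -0.065   0.0805] rect ((385.86712646484375, -64.68988037109375), (44.904090881347656, 44.80058288574219), 0.6572306156158447) zmax 0.08747555050117334
foot 540 med [0.6307 0.173  0.0097] rect ((630.258544921875, 175.50885009765625), (60.95526123046875, 81.88616943359375), 16.698631286621094) zmax 0.01594522014646829
```

View pics/crop1.png

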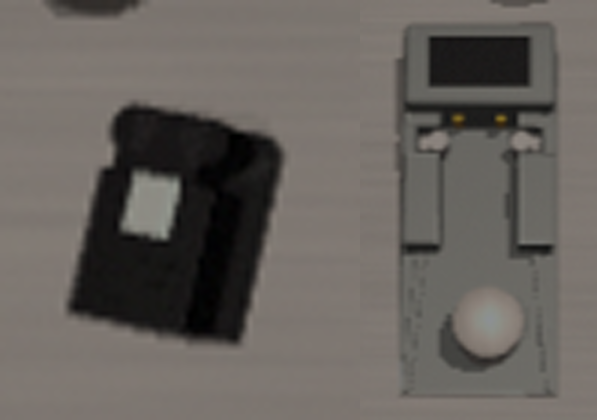

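Crop check: silver shaker alone in the entry. The pack's nose (notched end) points up and slightly right, so its yaw is about -10°, with the body centre at (0.462,0.352). The depth sizes match the given ones. Moving to above the shaker.

```bash
python3 -m jog '[{"tx":46,"ty":-34,"roll":3},{"tx":93,"ty":-69,"roll":6},{"tx":139,"ty":-103,"roll":9},{"tx":186,"ty":-138,"roll":12},{"tx":232,"ty":-172,"roll":15},{"tx":279,"ty":-207,"roll":18},{"tx":325,"ty":-241,"roll":21},{"tx":372,"ty":-276,"roll":24},{"tx":418,"ty":-310,"roll":26.7},{"tx":464,"ty":-345,"tz":20,"roll":26.7}]' 91
```

```text
validation failed for argument at $[0]...
```

```bash
python3 -m jog '[{"tx":0}]'; python3 - <<'E'
from h import *
np.set_printoptions(precision=4,suppress=True)
c=cam('wrist'); save(c,'w1.png'); P=cloud(c)
o=telemetry.get_obs(); print(o['tool_pos'],o['tool_rot'],o['joints'])
print(-c['R'].T@c['t'])
m=(P[...,2]>.06)&(abs(P[...,0]-.518)<.05)&(abs(P[...,1]-.004)<.05)
if m.sum()>5: print(m.sum(),np.median(P[m],0),cv2.minAreaRect((P[m][:,:2]*1000).astype(np.float32)))
E
```

```text
[ 0.2586 -0.5131  0.214 ] [[ 0.893   0.45   -0.0003]
 [ 0.45   -0.893   0.0011]
 [ 0.0002 -0.0012 -1.    ]] [-1.3141  0.1588  1.5977 -0.      1.3862 -0.2101]
[ 0.3346 -0.4755  0.3841]validation failed for argument at $[0]...
```

The rows probably need every field; I'll try that.

```bash
python3 -m jog '[{"tx":46,"ty":-34,"tz":0,"roll":3},{"tx":93,"ty":-69,"tz":0,"roll":6},{"tx":139,"ty":-103,"tz":0,"roll":9},{"tx":186,"ty":-138,"tz":0,"roll":12},{"tx":232,"ty":-172,"tz":0,"roll":15},{"tx":279,"ty":-207,"tz":0,"roll":18},{"tx":325,"ty":-241,"tz":0,"roll":21},{"tx":372,"ty":-276,"tz":0,"roll":24},{"tx":418,"ty":-310,"tz":0,"roll":26.7},{"tx":464,"ty":-345,"tz":20,"roll":26.7}]' 91
```

```text
t: 1.45
tool_pos: [0.5197, 0.0054, 0.196]
tool_rot: [[1.0, 0.001, 0.004], [0.001, -1.0, -0.0], [0.004, 0.0, -1.0]]
ft_force: [0.4, -0.2, -0.2]
finger_gap: 0.988
```

```bash
python3 -m jog '[{"tx":0,"ty":0,"tz":50,"roll":0},{"tx":0,"ty":0,"tz":100,"roll":0},{"tx":-1,"ty":1,"tz":140,"roll":0},{"tx":-1,"ty":1,"tz":158,"roll":0},{"tx":-1,"ty":1,"tz":158,"roll":0}]' 91; python3 -m jog '[{"tx":0,"ty":0,"tz":0,"roll":0},{"tx":0,"ty":0,"tz":0,"roll":0},{"tx":0,"ty":0,"tz":0,"roll":0},{"tx":0,"ty":0,"tz":0,"roll":0}]' 20
```

```text
t: 2.08
tool_pos: [0.5187, 0.0044, 0.0374]
tool_rot: [[1.0, 0.0, 0.002], [0.0, -1.0, 0.0], [0.002, -0.0, -1.0]]
ft_force: [-0.5, -0.5, -0.3]
finger_gap: 0.992
t: 2.58
tool_pos: [0.519, 0.0044, 0.0378]
tool_rot: [[1.0, 0.0, 0.003], [0.0, -1.0, 0.0], [0.003, -0.0, -1.0]]
ft_force: [-0.3, 0.4, -0.3]
finger_gap: 0.576
```

```bash
python3 -m jog '[{"tx":0,"ty":0,"tz":0,"roll":0},{"tx":0,"ty":0,"tz":0,"roll":0},{"tx":0,"ty":0,"tz":0,"roll":0},{"tx":0,"ty":0,"tz":-15,"roll":0},{"tx":0,"ty":0,"tz":-50,"roll":0}]' 20
```

```text
t: 3.2
tool_pos: [0.5172, 0.0047, 0.0874]
tool_rot: [[1.0, 0.0, -0.001], [0.0, -1.0, 0.001], [-0.001, -0.001, -1.0]]
ft_force: [0.8, 0.1, -0.9]
finger_gap: 0.495
```

```bash
python3 -m jog '[{"tx":-30,"ty":-32,"tz":0,"roll":0},{"tx":-65,"ty":-70,"tz":0,"roll":0},{"tx":-100,"ty":-107,"tz":0,"roll":0},{"tx":-130,"ty":-138,"tz":0,"roll":0},{"tx":-137,"ty":-145,"tz":20,"roll":0},{"tx":-137,"ty":-145,"tz":38,"roll":0},{"tx":-137,"ty":-145,"tz":48,"roll":0},{"tx":-137,"ty":-145,"tz":52,"roll":0},{"tx":-137,"ty":-145,"tz":53,"roll":0}]' 20
```

```text
t: 4.32
tool_pos: [0.3805, 0.1495, 0.035]
tool_rot: [[1.0, -0.0, -0.001], [-0.0, -1.0, 0.001], [-0.001, -0.001, -1.0]]
ft_force: [0.3, -0.2, -1.2]
finger_gap: 0.501
```

```bash
python3 -m jog '[{"tx":0,"ty":0,"tz":0,"roll":0},{"tx":0,"ty":0,"tz":0,"roll":0},{"tx":0,"ty":0,"tz":0,"roll":0},{"tx":0,"ty":0,"tz":0,"roll":0},{"tx":0,"ty":0,"tz":0,"roll":0}]' 85
```

```text
t: 4.95
tool_pos: [0.3806, 0.1495, 0.035]
tool_rot: [[1.0, -0.0, -0.001], [-0.0, -1.0, 0.001], [-0.001, -0.001, -1.0]]
ft_force: [0.2, 0.8, -1.0]
finger_gap: 0.927
```

```bash
python3 -m jog '[{"tx":0,"ty":0,"tz":-40,"roll":0},{"tx":0,"ty":0,"tz":-100,"roll":0},{"tx":10,"ty":-30,"tz":-135,"roll":0},{"tx":25,"ty":-80,"tz":-145,"roll":4},{"tx":40,"ty":-130,"tz":-145,"roll":8},{"tx":55,"ty":-175,"tz":-145,"roll":10},{"tx":67,"ty":-205,"tz":-145,"roll":10},{"tx":67,"ty":-205,"tz":-145,"roll":10}]' 91; python3 - <<'E'
from h import *
np.set_printoptions(precision=4,suppress=True)
c=cam('wrist'); P=cloud(c); t=cam('top'); Q=cloud(t)
a=np.hstack([c['img'],cv2.resize(t['img'][100:300,150:470],(640,400))])[:,:,::-1]
cv2.imwrite('pics/w2.png',cv2.resize(a,(800,250)))
o=telemetry.get_obs(); print(o['tool_pos'],o['joints'])
for lo,hi in((.035,.06),(.003,.06)):
  m=(P[...,2]>lo)&(P[...,2]<hi)&(abs(P[...,0]-.46)<.08)&(abs(P[...,1]-.35)<.08)
  if m.sum()>5: print(m.sum(),np.median(P[m],0),cv2.minAreaRect((P[m][:,:2]*1000).astype(np.float32)))
m=(Q[...,2]>.06)&(Q[...,2]<.1)&(abs(Q[...,0]-.38)<.04)&(abs(Q[...,1]-.15)<.04)
print('shaker',m.sum(),np.median(Q[m],0),Q[m].max(0),cv2.minAreaRect((Q[m][:,:2]*1000).astype(np.float32)))
E
```

```text
t: 5.95
tool_pos: [0.4477, 0.3557, 0.1798]
tool_rot: [[0.985, -0.172, -0.001], [-0.172, -0.985, 0.001], [-0.001, -0.001, -1.0]]
ft_force: [-1.7, -0.8, -0.8]
finger_gap: 0.99
[0.4473 0.3539 0.1798] [0.457  0.1752 1.6481 0.0009 1.3196 2.2019]
3329 [0.4664 0.3519 0.0481] ((465.7162780761719, 352.3117370605469), (50.04473876953125, 89.1825942993164), 79.6778564453125)
4340 [0.4694 0.3519 0.0478] ((465.33880615234375, 352.39593505859375), (70.22199249267578, 90.23036193847656), 79.93130493164062)
shaker 331 [0.382  0.1472 0.0804] [0.4059 0.1716 0.0878] ((382.0177307128906, 148.23507690429688), (46.54703140258789, 45.81489562988281), 46.837825775146484)
```

View pics/w2.png

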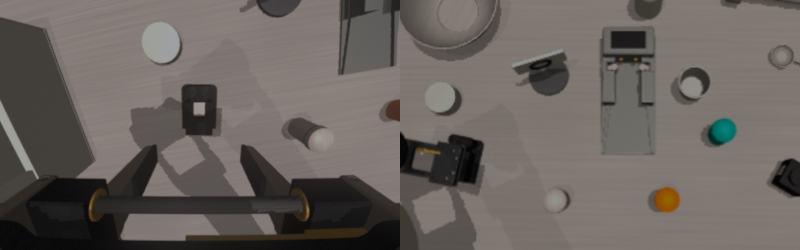

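The picture shows the shaker standing upright at (0.382,0.148), off the charger, and the entry empty. The wrist view puts the pack at (0.465,0.352), yaw -10°, under the open jaws. Grasping it.

```bash
python3 -m jog '[{"tx":3,"ty":-1,"tz":50,"roll":0},{"tx":3,"ty":-1,"tz":100,"roll":0},{"tx":3,"ty":-1,"tz":145,"roll":0},{"tx":3,"ty":-1,"tz":164,"roll":0},{"tx":3,"ty":-1,"tz":164,"roll":0}]' 91; python3 -m jog '[{"tx":0,"ty":0,"tz":0,"roll":0},{"tx":0,"ty":0,"tz":0,"roll":0},{"tx":0,"ty":0,"tz":0,"roll":0},{"tx":0,"ty":0,"tz":0,"roll":0},{"tx":0,"ty":0,"tz":0,"roll":0},{"tx":0,"ty":0,"tz":0,"roll":0},{"tx":0,"ty":0,"tz":0,"roll":0}]' 20
```

```text
t: 6.68
tool_pos: [0.4495, 0.3535, 0.0153]
tool_rot: [[0.985, -0.174, -0.003], [-0.174, -0.985, -0.001], [-0.003, 0.001, -1.0]]
ft_force: [0.3, -0.3, -0.2]
finger_gap: 0.991
t: 7.55
tool_pos: [0.4498, 0.354, 0.0158]
tool_rot: [[0.985, -0.174, -0.003], [-0.174, -0.985, 0.0], [-0.003, 0.0, -1.0]]
ft_force: [-1.4, 2.1, 3.8]
finger_gap: 0.547
```

```bash
python3 - <<'E'
from h import *
np.set_printoptions(precision=4,suppress=True)
t=cam('top'); P=cloud(t);Z=P[...,2]
X,Y=P[...,0],P[...,1]
# dock axis: side edges of the housing, fences per x-slice
def sl(n,lo,hi,x0,x1):
    r=[]
    for x in np.arange(x0,x1,.006):
        m=(Z>lo)&(Z<hi)&(abs(X-x)<.003)&(abs(Y-.012)<.075)
        y=Y[m]
        if len(y)>10:
            if n=='passage': r.append((x,(y[y>.012].min()+y[y<.012].max())/2, y[y>.012].min()-y[y<.012].max()))
            else: r.append((x,(y.max()+y.min())/2,y.max()-y.min()))
    r=np.array(r); print(n,np.median(r,0),'slope',np.polyfit(r[:,0],r[:,1],1)); 
sl('housing',.06,.09,.672,.722); sl('fence',.038,.055,.582,.64); sl('passage',.038,.055,.582,.64); sl('floor',.002,.008,.482,.57)
m=(Z>.038)&(Z<.055)&(abs(Y-.012)<.06)&(X>.55)&(X<.62); print('mouth x',np.sort(X[m])[:20:5])
m=(Z>.06)&(Z<.09)&(abs(Y-.012)<.06)&(X>.65); print('housing x',X[m].min(),X[m].max())
m=(Z>.002)&(Z<.006)&(abs(Y-.012)<.05)&(X>.45)&(X<.55); print('floor x',np.sort(X[m])[:20:5],np.median(Z[m]))
E
```

```text
housing [0.696  0.0119 0.1022] slope [-0.0249  0.029 ]
fence [0.609  0.0112 0.103 ] slope [-0.0171  0.0214]
passage [0.609  0.0111 0.0576] slope [-0.0163  0.0208]
floor [0.524  0.0118 0.1398] slope [-0.0157  0.0192]
mouth x [0.5781 0.5785 0.5788 0.5793]
housing x 0.6693665689106952 0.964054223666938
floor x [0.452  0.4527 0.4548 0.4574] 0.003911447923050135
```

```bash
python3 -m jog '[{"tx":0,"ty":0,"tz":-20,"roll":0},{"tx":0,"ty":0,"tz":-55,"roll":0},{"tx":0,"ty":0,"tz":-95,"roll":0},{"tx":7,"ty":45,"tz":-95,"roll":-2},{"tx":14,"ty":95,"tz":-95,"roll":-4},{"tx":21,"ty":145,"tz":-95,"roll":-6},{"tx":29,"ty":195,"tz":-95,"roll":-8},{"tx":36,"ty":245,"tz":-95,"roll":-10},{"tx":43,"ty":295,"tz":-95,"roll":-10},{"tx":50,"ty":339,"tz":-95,"roll":-10}]' 20; python3 -m jog '[{"tx":0,"ty":0,"tz":0,"roll":0},{"tx":0,"ty":0,"tz":0,"roll":0}]' 20; python3 - <<'E'
from h import *
np.set_printoptions(precision=4,suppress=True)
c=cam('wrist'); P=cloud(c); save(c,'w3.png'); o=telemetry.get_obs(); print(o['tool_pos'],o['tool_rot'])
X,Y,Z=P[...,0],P[...,1],P[...,2]
for n,lo,hi,x0 in(('housing',.06,.09,.66),('fence',.038,.055,.57)):
    m=(Z>lo)&(Z<hi)&(X>x0)&(X<.74)&(abs(Y-.012)<.065); print(n,m.sum(),cv2.minAreaRect((P[m][:,:2]*1000).astype(np.float32)),X[m].min(),np.median(Z[m]))
m=(Z>.038)&(Z<.055)&(X>.57)&(abs(Y-.012)<.065)
for s in(1,-1):
  e=[];f=[]
  for x in np.arange(.582,.64,.004):
    y=s*(Y[m&(abs(X-x)<.002)]-.0115); y=y[y>0]
    if len(y)>8: e.append((x,.0115+s*y.min())); f.append((x,.0115+s*y.max()))
  for q in(e,f):
    q=np.array(q); 
    if len(q)>3: k=np.polyfit(q[:,0],q[:,1],1); print(s,len(q),'slope',k[0],'y at .61',np.polyval(k,.61))
# pack in hand
m=(Z>.10)&(Z<.2)&(X>.40)&(X<.53)&(abs(Y-.0115)<.05)
print('pack',m.sum(),P[m].min(0),P[m].max(0),cv2.minAreaRect((P[m][:,:2]*1000).astype(np.float32)))
E
```

```text
t: 8.85
tool_pos: [0.4391, 0.0096, 0.1109]
tool_rot: [[1.0, -0.001, -0.004], [-0.001, -1.0, -0.0], [-0.004, 0.0, -1.0]]
ft_force: [-0.6, 0.1, -4.1]
finger_gap: 0.538
t: 9.1
tool_pos: [0.4384, 0.0098, 0.1108]
tool_rot: [[1.0, -0.002, -0.005], [-0.002, -1.0, 0.0], [-0.005, 0.0, -1.0]]
ft_force: [-0.3, -0.1, -5.1]
finger_gap: 0.54
[0.4385 0.0103 0.1107] [[ 1.     -0.0003 -0.0049]
 [-0.0003 -1.     -0.    ]
 [-0.0049  0.     -1.    ]]Traceback (most recent call last):
  File "<stdin>", line 6, in <module>
    return umr_minimum(a, axis, None, out, keepdims, initial, where)
ValueError: zero-size array to reduction operation minimum which has no identity
```

View pics/w3.png

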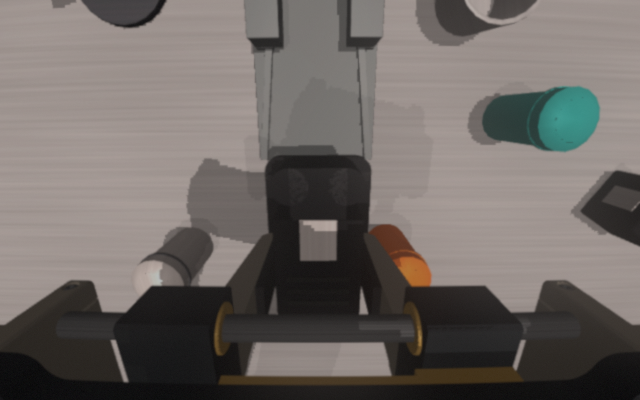

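The wrist view shows the pack straight in the jaws, its nose edge at row about 158 over columns 266–370. The fence mouth is at row 40 (inner edges at columns 283 and 347), with the entry clear. I'll measure the fence edges and pack here.

```bash
python3 - <<'E'
from h import *
np.set_printoptions(precision=4,suppress=True)
c=cam('wrist'); P=cloud(c); X,Y,Z=P[...,0],P[...,1],P[...,2]
im=cv2.cvtColor(c['img'],cv2.COLOR_RGB2GRAY).astype(float)
print('fence corners',plane(c,[(245,40),(283,40),(347,40),(382,40)],.046))
# plate outer edges z=.004 (col near 260 / 373) by gradient per row
for n,a,b,z in(('plateL',245,275,.004),('plateR',362,385,.004),('ribfenceInL',274,292,.046),('fenceInR',338,356,.046)):
    rows=range(60,140,4) if z<.01 else range(4,36,3)
    g=[(a+np.argmax(abs(np.diff(im[r,a:b])))+.5,r) for r in rows]
    q=plane(c,g,z); k=np.polyfit(q[:,0],q[:,1],1); s=abs(q[:,1]-np.polyval(k,q[:,0])); k=np.polyfit(q[s<=np.median(s)*1.5,0],q[s<=np.median(s)*1.5,1],1)
    print(n,'slope',k[0],'y@.578',np.polyval(k,.578),'res',np.median(s))
m=(Z>.038)&(Z<.055)&(X>.56)&(abs(Y-.0115)<.065); print('fence',m.sum(),P[m].min(0),P[m].max(0))
m=(Z>.12)&(Z<.16)&(X>.40)&(X<.53)&(abs(Y-.0115)<.03)
print('pack',m.sum(),P[m].min(0),P[m].max(0),np.median(P[m],0))
v,u=np.nonzero(m&(X>.45)); print(u.min(),u.max(),v.min())
for x in np.arange(.43,.5,.01):
    y=Y[(Z>.135)&(Z<.16)&(abs(X-x)<.005)&(abs(Y-.0115)<.03)]; z=Z[(Z>.135)&(Z<.16)&(abs(X-x)<.005)&(abs(Y-.0115)<.02)]
    if len(y): print(x,y.min(),y.max(),(y.min()+y.max())/2,np.median(z))
E
```

```text
fence corners [[ 0.5792  0.0655  0.046 ]
 [ 0.579   0.0365  0.046 ]
 [ 0.579  -0.0123  0.046 ]
 [ 0.5792 -0.039   0.046 ]]
plateL slope 0.06709053529124696 y@.578 0.06650542415072679 res 0.005980985341306588
plateR slope -0.1885235336993211 y@.578 -0.0472718471963867 res 0.001966956316148568
ribfenceInL slope 0.00709211648567239 y@.578 0.03915360819648321 res 0.00021724239618099023
fenceInR slope 0.030917286521580687 y@.578 -0.015728183866766016 res 0.000170194226548976
fence 2747 [ 0.5802 -0.0396  0.038 ] [0.608  0.0646 0.0495]
pack 14118 [ 0.4087 -0.0185  0.12  ] [0.4989 0.0415 0.1599] [0.4577 0.0104 0.143 ]
256 373 160
0.43 -0.015120017492922532 0.03518073979034269 0.010030361148710079 0.1436355917154991
0.44 -0.015142550524355133 0.0352617978269829 0.010059623651313885 0.14303232172454297
0.45 -0.018479935968698562 0.041475195049537374 0.011497629540419406 0.1433090837852447
0.46 -0.014837243174191583 0.03516907156558922 0.010165914195698816 0.14336819231587236
0.47000000000000003 -0.014713736514969331 0.034823855012502514 0.010055059248766592 0.14307140413872593
0.48000000000000004 -0.013672072922781813 0.03423427450343023 0.010281100790324208 0.14288225826414816
0.49000000000000005 -0.014574275967926877 0.035270749292369216 0.01034823666222117 0.14291366332996075
0.5 -0.011891163401086603 0.03237034141157989 0.010239589005246644 0.14253561034334755
```

```bash
python3 -m jog '[{"tx":30,"ty":-1.5,"tz":0,"roll":0},{"tx":60,"ty":-1.5,"tz":20,"roll":0},{"tx":66,"ty":-1.5,"tz":50,"roll":-0.4},{"tx":66,"ty":-1.5,"tz":75,"roll":-0.4},{"tx":66,"ty":-1.5,"tz":85,"roll":-0.4},{"tx":66,"ty":-1.5,"tz":88,"roll":-0.4},{"tx":66,"ty":-1.5,"tz":90,"roll":-0.4},{"tx":66,"ty":-1.5,"tz":90.5,"roll":-0.4}]' 20
```

```text
t: 10.2
tool_pos: [0.5049, 0.012, 0.0208]
tool_rot: [[1.0, 0.007, -0.003], [0.007, -1.0, -0.0], [-0.003, 0.0, -1.0]]
ft_force: [0.4, 1.0, -4.9]
finger_gap: 0.541
```

```bash
python3 -m jog '[{"tx":0,"ty":0,"tz":0.8,"roll":0},{"tx":5,"ty":0,"tz":0.8,"roll":0},{"tx":10,"ty":0,"tz":0.8,"roll":0},{"tx":15,"ty":0,"tz":0.8,"roll":0},{"tx":20,"ty":0,"tz":0.8,"roll":0},{"tx":25,"ty":0,"tz":0.8,"roll":0},{"tx":25,"ty":0,"tz":0.8,"roll":0}]' 20
```

```text
t: 11.08
tool_pos: [0.5304, 0.0121, 0.0199]
tool_rot: [[1.0, 0.008, -0.003], [0.008, -1.0, -0.001], [-0.003, 0.0, -1.0]]
ft_force: [-0.2, 0.7, -4.0]
finger_gap: 0.541
```

```bash
python3 -m jog '[{"tx":6,"ty":0,"tz":0.5,"roll":0},{"tx":12,"ty":0,"tz":0.5,"roll":0},{"tx":18,"ty":0,"tz":0.5,"roll":0},{"tx":24,"ty":0,"tz":0.5,"roll":0},{"tx":30,"ty":0,"tz":0.5,"roll":0},{"tx":30,"ty":0,"tz":0.8,"roll":0}]' 20; python3 -m jog '[{"tx":0,"ty":0,"tz":0,"roll":0},{"tx":0,"ty":0,"tz":0,"roll":0},{"tx":0,"ty":0,"tz":0,"roll":0},{"tx":0,"ty":0,"tz":0,"roll":0},{"tx":0,"ty":0,"tz":0,"roll":0}]' 88
```

```text
t: 11.82
tool_pos: [0.5616, 0.0123, 0.0198]
tool_rot: [[1.0, 0.007, -0.001], [0.007, -1.0, -0.001], [-0.001, 0.001, -1.0]]
ft_force: [-2.1, -0.4, 4.7]
finger_gap: 0.541
t: 12.45
tool_pos: [0.5616, 0.0122, 0.0198]
tool_rot: [[1.0, 0.007, -0.001], [0.007, -1.0, -0.001], [-0.001, 0.001, -1.0]]
ft_force: [0.4, 0.5, 0.1]
finger_gap: 0.96
```

```bash
python3 -m jog '[{"tx":0,"ty":0,"tz":-30,"roll":0},{"tx":0,"ty":0,"tz":-70,"roll":0},{"tx":-40,"ty":0,"tz":-80,"roll":0},{"tx":-75,"ty":0,"tz":-80,"roll":0},{"tx":-75,"ty":0,"tz":-80,"roll":0},{"tx":-75,"ty":0,"tz":-80,"roll":0},{"tx":-75,"ty":0,"tz":-80,"roll":0},{"tx":-75,"ty":0,"tz":-80,"roll":0},{"tx":-75,"ty":0,"tz":-60,"roll":0}]' 0; python3 -m jog '[{"tx":0,"ty":0,"tz":20,"roll":0},{"tx":0,"ty":0,"tz":45,"roll":0},{"tx":0,"ty":0,"tz":57,"roll":0},{"tx":0,"ty":0,"tz":57,"roll":0}]' 0;  python3 - <<'E'
from h import *
c=cam('wrist'); t=cam('top'); P=cloud(c); X,Y,Z=P[...,0],P[...,1],P[...,2]
a=np.hstack([c['img'],cv2.resize(t['img'][100:300,200:520],(640,400))])[:,:,::-1]
cv2.imwrite('pics/w4.png',cv2.resize(a,(800,250)))
m=(Z>.047)&(Z<.056)&(X>.5)&(X<.66)&(abs(Y-.012)<.025); print('pack',m.sum(),P[m].min(0),P[m].max(0),cv2.minAreaRect((P[m][:,:2]*1000).astype(np.float32)))
E
```

```text
t: 13.58
tool_pos: [0.4887, 0.0113, 0.081]
tool_rot: [[1.0, 0.008, 0.003], [0.008, -1.0, -0.002], [0.003, 0.002, -1.0]]
ft_force: [0.4, -0.2, -0.2]
finger_gap: 0.007
t: 14.08
tool_pos: [0.4883, 0.0113, 0.0234]
tool_rot: [[1.0, 0.007, 0.001], [0.007, -1.0, -0.001], [0.001, 0.001, -1.0]]
ft_force: [0.7, 0.0, -0.0]
finger_gap: 0.006
pack 18362 [ 0.50005942 -0.01298805  0.04709968] [0.62168245 0.03699755 0.05595509] ((560.8695068359375, 11.995234489440918), (121.61856842041016, 49.9802360534668), 0.014217173680663109)
```

View pics/w4.png

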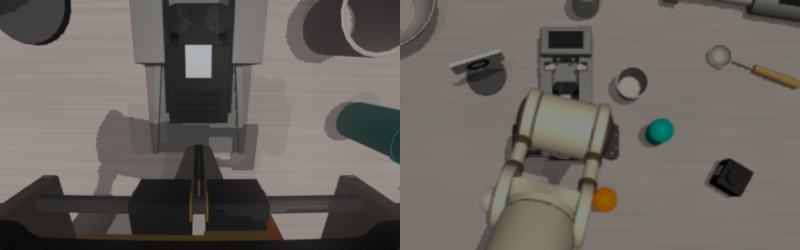

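The pack is straight between the fences (nose at 0.622), with the closed fingers lined up behind its tail. Pushing.

```bash
python3 -m jog '[{"tx":20,"ty":-0.7,"tz":0,"roll":0},{"tx":32,"ty":-0.7,"tz":0,"roll":0},{"tx":40,"ty":-0.7,"tz":0,"roll":0},{"tx":48,"ty":-0.7,"tz":0,"roll":0},{"tx":56,"ty":-0.7,"tz":0,"roll":0},{"tx":62,"ty":-0.7,"tz":0,"roll":0},{"tx":66,"ty":-0.7,"tz":0,"roll":0},{"tx":70,"ty":-0.7,"tz":0,"roll":0}]' 0; python3 -m jog '[{"tx":2,"ty":0,"tz":0,"roll":0},{"tx":4,"ty":0,"tz":0,"roll":0},{"tx":5,"ty":0,"tz":0,"roll":0}]' 0
```

```text
t: 15.18
tool_pos: [0.5546, 0.0125, 0.0249]
tool_rot: [[1.0, 0.009, -0.009], [0.009, -1.0, -0.002], [-0.009, 0.001, -1.0]]
ft_force: [-23.4, -0.7, 20.2]
finger_gap: 0.004
t: 15.55
tool_pos: [0.5546, 0.0125, 0.025]
tool_rot: [[1.0, 0.01, -0.022], [0.01, -1.0, -0.002], [-0.022, 0.001, -1.0]]
ft_force: [-22.5, -2.0, 20.6]
finger_gap: 0.007
```

```bash
python3 - <<'E'
from h import *
np.set_printoptions(precision=4,suppress=True)
o=telemetry.get_obs(); print(o['tool_pos'],o['ft_force'],o['torque'],o['joints'])
c=cam('wrist'); P=cloud(c); X,Y,Z=P[...,0],P[...,1],P[...,2]
s=cam('side'); a=np.hstack([cv2.resize(c['img'],(480,300)),cv2.resize(s['img'][150:260,240:400],(320,300))[:, :]])[:,:,::-1]
cv2.imwrite('pics/w5.png',a)
for x in np.arange(.55,.67,.01):
  m=(abs(X-x)<.005)&(abs(Y-.012)<.02)&(Z>.02)&(Z<.07)
  if m.sum()>20:print(round(x,3),m.sum(),np.median(Z[m]),Y[(abs(X-x)<.005)&(Z>.047)&(abs(Y-.012)<.03)&(Z<.06)].min(),Y[(abs(X-x)<.005)&(Z>.047)&(abs(Y-.012)<.03)&(Z<.06)].max())
E
```

```text
[0.5546 0.0125 0.025 ] [-22.457   -2.0031  20.6411] [-0.3119  3.7223 -0.0617] [-0.1918  0.3501  1.7738 -0.0067  1.0389  1.3725]
0.57 1807 0.05316919131282101 -0.012683908996671316 0.03755041580744536
0.58 1174 0.05269256802604255 -0.016942834485900584 0.041653295169656636
0.59 1297 0.05241043859166909 -0.0177333399876035 0.041820157468617926
0.6 1302 0.05208922459890669 -0.01795256108772992 0.04105296461809572
0.61 1421 0.05251590031067264 -0.01782038823625179 0.04177870739051167
0.62 1500 0.05259379907765306 -0.017633671074808104 0.041684949678700275
0.63 1413 0.05217611137116065 -0.017588233292432306 0.04197648977541681
0.64 1645 0.05209280472905316 -0.017747712614848907 0.04194066716706245
0.65 1808 0.052234158367703065 -0.01243390865982394 0.03692810791077949
0.66 108 0.05225678755866997 -0.016293354168351936 0.03018279531772389
```

View pics/w5.png

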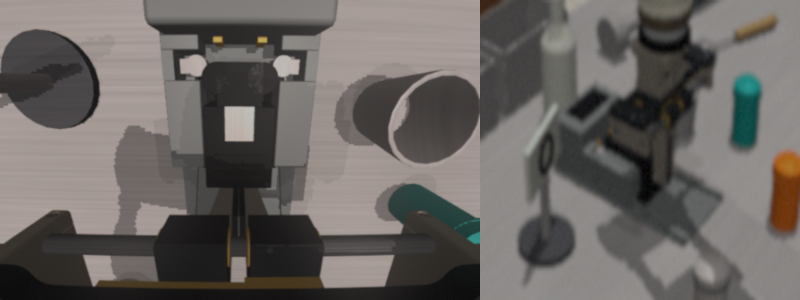

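The nose has reached both rollers, the pack is level and centred, and the fingers are also pressing down about 20 N. I'll take out the downforce and push on.

```bash
python3 -m jog '[{"tx":0,"ty":0,"tz":-2,"roll":0},{"tx":4,"ty":0,"tz":-3,"roll":0},{"tx":7,"ty":0,"tz":-3,"roll":0},{"tx":10,"ty":0,"tz":-3,"roll":0}]' 0; python3 -m jog '[{"tx":4,"ty":0,"tz":-1,"roll":0},{"tx":7,"ty":0,"tz":-1,"roll":0}]' 0
```

```text
t: 16.15
tool_pos: [0.5643, 0.0128, 0.0274]
tool_rot: [[1.0, 0.01, -0.023], [0.01, -1.0, -0.001], [-0.023, 0.001, -1.0]]
ft_force: [-2.2, -1.0, -1.2]
finger_gap: 0.006
t: 16.4
tool_pos: [0.5712, 0.0127, 0.0285]
tool_rot: [[1.0, 0.01, -0.024], [0.01, -1.0, -0.002], [-0.024, 0.001, -1.0]]
ft_force: [-9.0, -0.6, 7.8]
finger_gap: 0.004
```

```bash
python3 -m jog '[{"tx":3,"ty":0,"tz":-1,"roll":0},{"tx":5,"ty":0,"tz":-1,"roll":0},{"tx":5,"ty":0,"tz":-1,"roll":0}]' 0; python3 -m jog '[{"tx":-15,"ty":0,"tz":-1,"roll":0},{"tx":-40,"ty":0,"tz":-10,"roll":0},{"tx":-50,"ty":0,"tz":-55,"roll":0},{"tx":-50,"ty":0,"tz":-110,"roll":0},{"tx":-50,"ty":0,"tz":-120,"roll":0}]' 0; python3 - <<'E'
from h import *
c=cam('wrist'); P=cloud(c); X,Y,Z=P[...,0],P[...,1],P[...,2]
m=(Z>.049)&(Z<.058)&(X>.56)&(X<.69)&(abs(Y-.012)<.025); print('pack',m.sum(),P[m].min(0),P[m].max(0),cv2.minAreaRect((P[m][:,:2]*1000).astype(np.float32)))
m=(Z>.062)&(Z<.08)&(X>.64)&(abs(Y-.012)<.03); print('housing x',X[m].min())
m=(Z>.04)&(Z<.0475)&(X>.56)&(X<.65)&(abs(Y-.012)<.055); print('mouth',X[m].min())
o=telemetry.get_obs();print(o['tool_pos'],o['tool_rot'],o['joints'])
save(c,'w6.png')
t=cam('top');P=cloud(t);Z=P[...,2]
m=(Z>.09)&(Z<.16)&(abs(P[...,0]-.638)<.06)&(abs(P[...,1]-.178)<.06);q=P[m];print('tag',np.median(q,0),cv2.minAreaRect((q[:,:2]*1000).astype(np.float32)))
m=(Z>.14)&m;q=P[m];print('tagtop',m.sum(),cv2.minAreaRect((q[:,:2]*1000).astype(np.float32)))
E
```

```text
t: 16.77
tool_pos: [0.5712, 0.0127, 0.0286]
tool_rot: [[0.999, 0.011, -0.037], [0.011, -1.0, -0.002], [-0.037, 0.001, -0.999]]
ft_force: [-19.2, -1.1, 11.0]
finger_gap: 0.004
t: 17.4
tool_pos: [0.53, 0.0116, 0.156]
tool_rot: [[1.0, 0.011, -0.025], [0.011, -1.0, -0.004], [-0.025, 0.004, -1.0]]
ft_force: [0.3, -0.3, -1.0]
finger_gap: 0.004
pack 5183 [ 0.58283842 -0.01259502  0.04902629] [0.67310504 0.03698252 0.05793829] ((627.988525390625, 12.24268913269043), (49.480133056640625, 90.27413940429688), 89.87496948242188)
housing x 0.6723449529389792
mouth 0.5814357287535877
[0.52921905 0.01179056 0.15503233] [[ 0.99955463  0.01123563 -0.02764604]
 [ 0.01114137 -0.99993159 -0.0035611 ]
 [-0.02768416  0.0032515  -0.99961143]] [-0.20059379  0.11719     1.76417305 -0.00937429  1.2866277   1.3617586 ]
tag [0.63831604 0.17708493 0.13300543] ((639.4042358398438, 178.52294921875), (13.143685340881348, 100.02227783203125), 18.481748580932617)
tagtop 161 ((640.1494140625, 179.03567504882812), (11.40523624420166, 99.52207946777344), 18.48175048828125)
```

View pics/w6.png

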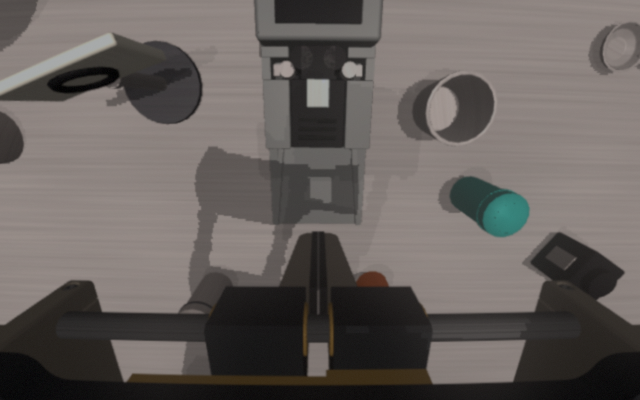

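The wrist view shows the pack home: the white rollers at (285,69) and (350,69) sit in the notches behind the nose, and the tail is about 1.4 mm inside the mouth. On to the tag, centred near (0.640,0.179) and turned about 18.5°. I'll pinch from above with the tool x at about -70°.

```bash
python3 -m jog '[{"tx":0,"ty":0,"tz":-30,"roll":0},{"tx":15,"ty":-15,"tz":-40,"roll":10},{"tx":35,"ty":-40,"tz":-40,"roll":20},{"tx":55,"ty":-70,"tz":-40,"roll":30},{"tx":75,"ty":-105,"tz":-40,"roll":40},{"tx":95,"ty":-140,"tz":-40,"roll":50},{"tx":112,"ty":-166,"tz":-40,"roll":60},{"tx":112,"ty":-166,"tz":-40,"roll":70},{"tx":112,"ty":-166,"tz":-40,"roll":70}]' 50; python3 - <<'E'
from h import *
np.set_printoptions(precision=4,suppress=True)
o=telemetry.get_obs();print(o['tool_pos'],o['joints'],np.degrees(np.arctan2(o['tool_rot'][1,0],o['tool_rot'][0,0])))
c=cam('wrist');P=cloud(c);Z=P[...,2]
m=(Z>.135)&(Z<.155)&(np.hypot(P[...,0]-.64,P[...,1]-.179)<.065);q=P[m]
print(len(q)); 
if len(q)>20: print(np.median(q,0),cv2.minAreaRect((q[:,:2]*1000).astype(np.float32)))
m=(Z>.006)&(Z<.016)&(np.hypot(P[...,0]-.64,P[...,1]-.179)<.06);q=P[m]
if len(q)>20: print('foot',len(q),cv2.minEnclosingCircle((q[:,:2]*1000).astype(np.float32)))
E
```

```text
t: 18.62
tool_pos: [0.6384, 0.1796, 0.186]
tool_rot: [[0.355, -0.934, -0.035], [-0.935, -0.355, -0.003], [-0.009, 0.034, -0.999]]
ft_force: [-0.5, -0.6, 0.4]
finger_gap: 0.541
[0.6384 0.1796 0.186 ] [0.0924 0.432  1.3198 0.0001 1.4248 2.8714] -69.23575657947092
1178
[0.6447 0.1753 0.1447] ((642.03564453125, 179.10194396972656), (11.786124229431152, 99.87281036376953), 18.07862091064453)
foot 2230 ((644.3887329101562, 179.976318359375), 41.9698371887207)
```

```bash
python3 -m jog '[{"tx":2,"ty":-5,"tz":10,"roll":0},{"tx":2,"ty":-5,"tz":35,"roll":0},{"tx":2,"ty":-5,"tz":55,"roll":0},{"tx":2,"ty":-5,"tz":63,"roll":0},{"tx":2,"ty":-5,"tz":63,"roll":0}]' 50; python3 -m jog '[{"tx":0,"ty":0,"tz":0,"roll":0},{"tx":0,"ty":0,"tz":0,"roll":0},{"tx":0,"ty":0,"tz":0,"roll":0},{"tx":0,"ty":0,"tz":0,"roll":0},{"tx":0,"ty":0,"tz":0,"roll":0},{"tx":0,"ty":0,"tz":0,"roll":0},{"tx":0,"ty":0,"tz":0,"roll":0}]' 2
```

```text
t: 19.3
tool_pos: [0.6413, 0.1789, 0.1227]
tool_rot: [[0.356, -0.934, -0.035], [-0.935, -0.356, -0.003], [-0.01, 0.034, -0.999]]
ft_force: [0.0, -0.1, 0.9]
finger_gap: 0.543
t: 20.18
tool_pos: [0.6424, 0.1794, 0.1229]
tool_rot: [[0.356, -0.934, -0.033], [-0.935, -0.356, -0.002], [-0.01, 0.031, -0.999]]
ft_force: [5.2, 1.8, -2.4]
finger_gap: 0.087
```

```bash
python3 -m jog '[{"tx":0,"ty":0,"tz":0,"roll":-8},{"tx":0,"ty":0,"tz":0,"roll":-16},{"tx":0,"ty":0,"tz":0,"roll":-24},{"tx":0,"ty":0,"tz":0,"roll":-32},{"tx":0,"ty":0,"tz":0,"roll":-40},{"tx":0,"ty":0,"tz":0,"roll":-48},{"tx":0,"ty":0,"tz":0,"roll":-56},{"tx":0,"ty":0,"tz":0,"roll":-64},{"tx":0,"ty":0,"tz":0,"roll":-72},{"tx":0,"ty":0,"tz":0,"roll":-80}]' 2;python3 -m jog '[{"tx":0,"ty":0,"tz":0,"roll":-8},{"tx":0,"ty":0,"tz":0,"roll":-16},{"tx":0,"ty":0,"tz":0,"roll":-24},{"tx":0,"ty":0,"tz":0,"roll":-32},{"tx":0,"ty":0,"tz":0,"roll":-40},{"tx":0,"ty":0,"tz":0,"roll":-48},{"tx":0,"ty":0,"tz":0,"roll":-55},{"tx":0,"ty":0,"tz":0,"roll":-60},{"tx":0,"ty":0,"tz":0,"roll":-65},{"tx":0,"ty":0,"tz":0,"roll":-70}]' 2; python3 -c "
from station import telemetry as t;o=t.get_obs();print(o['torque'],o['joints'])"
```

```text
t: 21.42
tool_pos: [0.643, 0.1804, 0.1229]
tool_rot: [[0.981, 0.193, -0.031], [0.193, -0.981, -0.0], [-0.03, -0.006, -1.0]]
ft_force: [4.6, 5.2, -3.2]
finger_gap: 0.083
t: 22.68
tool_pos: [0.6423, 0.1813, 0.123]
tool_rot: [[0.151, 0.988, -0.032], [0.989, -0.151, 0.0], [-0.004, -0.032, -0.999]]
ft_force: [-0.8, 3.8, -0.5]
finger_gap: 0.086
[ 0.35076539 -0.54456295 -0.05174138] [0.09275274 0.49251703 1.36583393 0.00348795 1.31504559 0.24334702]
```

```bash
for i in 1; do python3 -m jog '[{"tx":0,"ty":0,"tz":0,"roll":-2},{"tx":0,"ty":0,"tz":0,"roll":-4},{"tx":0,"ty":0,"tz":0,"roll":-4}]' 2; done; python3 -c "
from station import telemetry as t;o=t.get_obs();print(o['torque'])"; python3 -m jog '[{"tx":0,"ty":0,"tz":0,"roll":-2},{"tx":0,"ty":0,"tz":0,"roll":-4},{"tx":0,"ty":0,"tz":0,"roll":-4}]' 2;  python3 -c "
from station import telemetry as t;o=t.get_obs();print(o['torque'])"
```

```text
t: 23.05
tool_pos: [0.6423, 0.1813, 0.123]
tool_rot: [[0.082, 0.996, -0.032], [0.997, -0.082, 0.0], [-0.002, -0.032, -0.999]]
ft_force: [0.5, 1.9, -1.7]
finger_gap: 0.084
[-0.00217158 -0.71966073  0.04473682]
t: 23.42
tool_pos: [0.6422, 0.1813, 0.123]
tool_rot: [[0.011, 0.999, -0.032], [1.0, -0.011, 0.0], [-0.0, -0.032, -0.999]]
ft_force: [0.1, 1.7, -0.0]
finger_gap: 0.085
[ 0.02319417 -0.78746226  0.05761386]
```

```bash
python3 -m jog '[{"tx":0,"ty":0,"tz":0,"roll":-2},{"tx":0,"ty":0,"tz":0,"roll":-4},{"tx":0,"ty":0,"tz":0,"roll":-4}]' 2;  python3 -c "
from station import telemetry as t;o=t.get_obs();print(o['torque'])"; python3 -m jog '[{"tx":0,"ty":0,"tz":0,"roll":-2},{"tx":0,"ty":0,"tz":0,"roll":-4},{"tx":0,"ty":0,"tz":0,"roll":-4}]' 2;  python3 -c "
from station import telemetry as t;o=t.get_obs();print(o['torque'])"
```

```text
t: 23.8
tool_pos: [0.6421, 0.1814, 0.123]
tool_rot: [[-0.058, 0.998, -0.032], [0.998, 0.058, 0.001], [0.003, -0.032, -0.999]]
ft_force: [0.1, 1.1, -0.2]
finger_gap: 0.088
[ 0.08181182 -0.49641526 -0.52415121]
t: 24.18
tool_pos: [0.6421, 0.1814, 0.123]
tool_rot: [[-0.128, 0.991, -0.033], [0.992, 0.128, 0.001], [0.005, -0.032, -0.999]]
ft_force: [0.7, 3.1, 0.5]
finger_gap: 0.104
[ 0.06362337 -0.53101646 -0.75329349]
```

The moment jumps (-0.75 N m) and the jaws are being forced open, so the stop is reached. I'll ease back 4°, release and retreat upward.

```bash
python3 -m jog '[{"tx":0,"ty":0,"tz":0,"roll":2},{"tx":0,"ty":0,"tz":0,"roll":4},{"tx":0,"ty":0,"tz":0,"roll":4}]' 2; python3 -m jog '[{"tx":0,"ty":0,"tz":0,"roll":0},{"tx":0,"ty":0,"tz":0,"roll":0},{"tx":0,"ty":0,"tz":0,"roll":0},{"tx":0,"ty":0,"tz":0,"roll":0},{"tx":0,"ty":0,"tz":-20,"roll":0},{"tx":0,"ty":0,"tz":-60,"roll":0},{"tx":0,"ty":0,"tz":-110,"roll":0}]' 50; python3 -m jog '[{"tx":-40,"ty":-30,"tz":0,"roll":0},{"tx":-90,"ty":-60,"tz":0,"roll":0},{"tx":-140,"ty":-90,"tz":0,"roll":0},{"tx":-190,"ty":-120,"tz":0,"roll":0},{"tx":-240,"ty":-150,"tz":0,"roll":0},{"tx":-290,"ty":-180,"tz":0,"roll":0},{"tx":-340,"ty":-200,"tz":0,"roll":0},{"tx":-360,"ty":-220,"tz":0,"roll":0},{"tx":-360,"ty":-220,"tz":0,"roll":0}]'; python3 - <<'E'
from h import *
np.set_printoptions(precision=4,suppress=True)
t=cam('top');s=cam('side');P=cloud(t);X,Y,Z=P[...,0],P[...,1],P[...,2]
a=np.hstack([cv2.resize(t['img'][90:290,150:470],(480,300)),cv2.resize(s['img'][140:300,200:420],(320,233),interpolation=cv2.INTER_CUBIC)[:,:] if 0 else cv2.resize(s['img'][140:300,230:401],(320,300))])[:,:,::-1]
cv2.imwrite('pics/f.png',a)
def r(n,m): q=P[m];print(n,m.sum(),np.median(q,0),cv2.minAreaRect((q[:,:2]*1000).astype(np.float32)))
r('tag',(Z>.12)&(Z<.155)&(np.hypot(X-.64,Y-.179)<.065))
r('shaker',(Z>.06)&(Z<.1)&(np.hypot(X-.382,Y-.148)<.04))
r('pack',(Z>.049)&(Z<.058)&(X>.56)&(X<.669)&(abs(Y-.012)<.022))
r('tin',(Z>.03)&(Z<.06)&(np.hypot(X-.586,Y-.394)<.05))
r('cup',(Z>.05)&(Z<.07)&(np.hypot(X-.618,Y+.121)<.05))
r('square',(Z>.045)&(Z<.08)&(np.hypot(X-.431,Y+.317)<.06))
E
```

```text
t: 24.55
tool_pos: [0.6421, 0.1814, 0.123]
tool_rot: [[-0.058, 0.998, -0.033], [0.998, 0.058, 0.001], [0.003, -0.032, -0.999]]
ft_force: [1.1, 2.2, -0.8]
finger_gap: 0.092
t: 25.42
tool_pos: [0.6453, 0.1812, 0.2347]
tool_rot: [[-0.058, 0.998, -0.033], [0.998, 0.058, 0.001], [0.002, -0.033, -0.999]]
ft_force: [1.1, -1.1, 0.7]
finger_gap: 0.545
t: 26.55
tool_pos: [0.4464, -0.1925, 0.2428]
tool_rot: [[-0.055, 0.998, -0.032], [0.998, 0.055, -0.001], [0.001, -0.032, -1.0]]
ft_force: [-0.0, -0.7, -0.9]
finger_gap: 0.54
tag 284 [0.6384 0.1779 0.1416] ((641.467529296875, 178.9283905029297), (16.36326026916504, 99.63871765136719), 0.17111510038375854)
shaker 332 [0.382  0.147  0.0804] ((382.0433654785156, 148.22341918945312), (46.5518798828125, 46.049964904785156), 44.97011184692383)
pack 570 [0.624  0.0123 0.0521] ((624.7546997070312, 11.564483642578125), (88.65029907226562, 42.946868896484375), 0.4321828782558441)
tin 507 [0.5847 0.3928 0.0416] ((586.1902465820312, 393.919677734375), (63.33226013183594, 62.011112213134766), 25.656009674072266)
cup 167 [ 0.6219 -0.1237  0.0587] ((617.633056640625, -120.33123779296875), (65.25828552246094, 62.28859329223633), 0.8507575988769531)
square 93 [ 0.4135 -0.329   0.0582] ((421.9206237792969, -331.7450866699219), (23.40439224243164, 55.095703125), 57.71430587768555)
```

View pics/f.png

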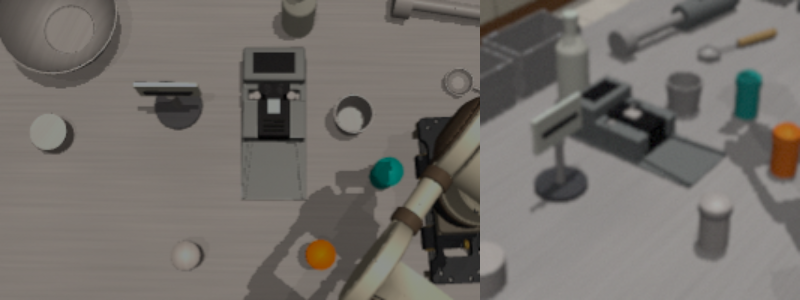

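The picture shows the bar mark facing the robot, the tag across the charger's axis, the pack seated, and the shaker upright. The arm only hides part of the square pack. Handing in.

```bash
python3 -c "
from station import arm,telemetry as t;o=t.get_obs();print(o['t'],abs(o['qd']).max(),o['ft_force']);print(arm.hand_in())"
```

```text
26.65 0.022465498659846494 [0.27933702 0.18398291 0.98775894]
the job is handed in; nothing more can be done
None
```

All three steps are done in the required order, and I handed the job in at about 26.7 s of the 72 s allowed; the hand-in gives no verdict.

- **Shaker:** It stands upright on the table at (0.382, 0.148), about 137 mm to the left of the charger's centre line.
- **Pack:** It went in nose first and sits with its tail about 1.4 mm inside the mouth. Both rollers are in the notches behind the nose, and it looks straight in the rail.
- **Tag:** I turned it until the wrist moment jumped at the far stop. The last view shows the plate about half a turn round, with the bar mark facing the robot. The stand's own angle was not measured, so the felt stop is the main evidence for the half turn.
- **Bystanders:** The tin and cup measured within 1 mm of where they started. The spoon was checked by eye only. The arm hid part of the square pack in the last view, so its final position was not measured. The arm touched neither of them.

When I pushed the pack past the rollers, the fingers also pressed down with about 20 N. I lifted the fingers slightly to take that out, and the pack then clicked home. All wrist forces I read stayed under about 35 N.

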